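# Load the plate tray into the lamp viewer and turn its light up

### The arm

A 6-joint arm with a two-finger parallel gripper is mounted at the origin on a cart in front of the work surface, level with it; the furniture and walls round the work are solid. World frame = base frame: x ahead of the robot, y to its left, z up, the work surface at z = 0. Lengths are in mm, angles in rad, forces in N, time in s.
With the tool pointing down it reaches from about 350 to 775 mm from the base axis. Payload 7.3 kg.
Tool frame: the origin (TCP) lies at the very end of the fingers, on their centre line; the grasp point (between the pads) lies 19 mm behind it; z points along the fingers, y is the line along which they close (so a half turn about z gives the same grasp; the last joint's range is limited). The gripper opens to 92 mm and grips with 3 to 60 N. Pads are 19 mm wide; open, the fingers measure 130 mm over their backs; the gripper's body (75 mm by 190 mm) begins 47 mm behind the grasp point.
Start: joints at [-1.251, 0.342, 1.524, -0, 1.275, -0.146], TCP at [235.821, -469.077, 226.741] pointing down, gripper open.
Joint ranges: [-2.53, 2.53], [-0.77, 2.02], [0.04, 2.7], [-1, 4.14], [0.28, 2.66], [-3.11, 3.11]. Speed limits (rad/s): [2.57, 2.57, 3.14, 3.14, 3.14, 3.14].

### API

Orientations are given as [roll, pitch, yaw] about the fixed x, y, z axes, in that order (R = Rz(yaw) Ry(pitch) Rx(roll)).
In Python, from plant import * gives the robot as it stands.
- The arm moves only by the tool arm_command, never from a script. Its arguments are lists of equal length, an entry for each row: "gripper": the finger opening in mm, from 0 to 91.8; "dp": the shift along the tool's x, y, z in units of 25 mm (1.0 is 25 mm), a list of three; "twist": the turn about the tool's z in units of 5 degrees (1.0 is 5 degrees). A call has exactly 5 rows; each row shifts and turns the commanded pose from where the row before left it, along the tool's axes as they then stand; what a row does not reach is not made up. A row lasts 1/8 s, in which the tool goes at most 62.5 mm and 10.7 degrees, less where a joint would pass 70% of its speed; a pose out of reach is approached as far as the arm can. A call is refused whole if a number of a shift passes 1 or a number of a turn 1, either way. A call with a gripper value outside its range is refused whole. The fingers move at their own pace and stop on an object; the grip force is fixed at half the most. Time passes only in rows, so rows that do not move let the fingers close, or fill a call up. It gives the time, the measured TCP pose, the force, the opening and the grip force at its end, in the units of the state.
- get_obs(): the state, without advancing time (a new reading comes with each control period).
- capture(name): name is "scene" or "top" or "wrist"; returns the picture (420x560x3 uint8, red, green, blue); there is no depth.
- get_calibration(name): a dict with "mtx" (3x3 intrinsics, pixels), "position" and "attitude" of the camera in the world; the wrist camera has in their place "mount" (4x4, takes a point from camera to tool coordinates, whose origin is the TCP and whose axes are the flange's). Camera axes: x right, y down, z forward; pixel columns grow to the right and rows downward; lengths in mm; the calibration is good to about 2 mm. A picture is of the moment at which its call begins: read the wrist's pose just before it. get_calibration takes no time and is no camera call.
- close_job(): hands the job in; it is judged then, once.
The state is a dict: "time": time; "joint_positions": joint angles; "dq": joint speeds; "tau": joint torques, N m; "tool_pos": TCP position; "tcp_rot": TCP orientation; "contact_force": force on the tool from outside, world axes, zero at the start; "moment": the same for the moment, N m; "grip_width": finger opening in mm; "finger_force": force on a finger pad.
Only numpy, scipy, OpenCV 4.12 (cv2) and the standard library are available. Lean on these libraries where they do the work, as an engineer would, in place of code of your own. Each camera call takes 0.05 s, during which the arm holds its last target. There are 200 camera calls.

### The job

The plate tray lies the wrong way round for the viewer: turn it end for end and slide it, nose first and with its dish riding in it, into the viewer's guide rails until it is fully home against the stop. Then, with the tray in, roll the light dial on top of the hood away from the rail mouth as far as it goes. Leave the other things on the bench where they are.

Things in the scene. Friction and masses are not known exactly. Their poses are not given: they have to be found in the camera images.
- viewer: fixed bench plate viewer: grey base plate (x -60 to 92, y +-62 mm, top 10 mm above the table) with two guide rails along x; a white hood with a round lens (x -10 to 84 mm, y +-62, top 78 mm above the table, front edge 42 mm above the plate) stands over their inner part. Origin: on the rails' centre line at table height; x = slide-in direction, from open mouth to stop, y left, z up
- rail_mouth (a point): centre of the rails' open front end on the base plate's top (viewer frame -44, 0, 10 mm). The walls flare from 104 mm apart here to 92 mm apart (inside) at x = -30 mm; from there to the stop they are 92 mm apart and have lips that leave 78 mm free between them and 8 mm of height below. In front of the mouth the plate is a bare apron 16 mm long
- rail_stop (a point): centre of the rubber stop at the rails' far end, on the base plate's top (viewer frame 72, 0, 10 mm); the tray's nose touches it when fully home. The rails take only the nose end of the tray (88 mm): the fascia at its other end (104 mm) is too wide
- dial_crown (a point): highest point of the light dial (viewer frame 16, -48, 84 mm): a ribbed black wheel, 40 mm across and 6.6 mm wide, that stands 6 mm out of a slot (34 x 9.5 mm) in the hood's top. Its axle is parallel to the viewer's y. One rib is white; the ticks beside it get longer towards more light
- dial (a joint): turn of the light dial, 0 to 2.4 rad, a stop at each end; grows (more light) as its top is rolled along the viewer's +x, away from the rail mouth. Light friction (0.012 N m), stays where left. A fingertip pressed on its crown with 2 to 8 N and drawn along carries it; a stroke gives some 0.5 to 1.2 rad, so it takes several
- plate_tray: loose grey plastic tray, about 0.2 kg, 169 mm long; starts with its lug end away from the robot. Origin: centre of the underside of its flat runner plate (118 x 88 x 4 mm); x to its nose, y left, z up. Dish pocket (64 mm square inside, walls 10 mm high) centred at x = 23 mm. Upright fascia 104 mm wide, 24 high at x -59 to -67; grip lug behind it
- tray_nose (a point): middle of the tray's nose edge at its underside (tray frame 59, 0, 0 mm)
- tray_grip (a point): middle of the grip lug (tray frame -91, 0, 24 mm); lug 18 mm thick in y, x -67 to -110, z 4 to 34 mm; pinched from above across the tray's y
- tray_pocket (a point): middle of the dish pocket's floor (tray frame 23, 0, 4 mm)
- dish: clear round petri dish 60 mm across, 13 mm high, loose in the tray's pocket; origin at the centre of its underside
- calculator: black calculator 128 x 74 x 14 mm lying on the table, a bystander; origin under its centre
- timer: white wedge-shaped kitchen timer 61 x 68 x 29 mm, a bystander; origin under its centre
- dropper_bottle: small amber dropper bottle 33 mm across, 102 mm high, a bystander; origin under its centre
- lotion_pot: round pot 65 mm across, 34 mm high, a bystander; origin under its centre
- spare_dish: petri dish with green contents, 60 mm across, 13 mm high, standing on the table at the left, a bystander; origin under its centre
Things that resemble listed ones, but are neither listed nor needed, are in the scene too. There is more than one size of the dish; the job needs the middle-sized.

How it is judged (in metres and radians):
On the way, in this order (a step that is already met when the one before it is completed fails the run):
1. the tray is fully home in the rails, nose first (x of tray_nose in the frame of viewer above 0.068 m and x of tray_grip in the frame of viewer below -0.07 m and y of tray_nose in the frame of viewer between -0.006 and 0.006 m and z of tray_nose in the frame of viewer below 0.014 m), for 0.2 s.
2. the dial is rolled fully up (value of joint dial above 2.25 rad), for 0.2 s.
At the end, for the whole second after the job is handed in: The tray lies flat in the guide rails nose first, its nose within 4 mm of the rear stop, with the dish flat in its pocket; the light dial is within 0.15 rad of its upper stop; all is at rest (all of step 1 and angle between plate_tray's own z axis and vertical below 0.06 rad and distance between dish and tray_pocket below 0.008 m and angle between dish's own z axis and vertical below 0.1 rad and value of joint dial above 2.25 rad and linear speed of plate_tray below 0.02 m/s); the robot touches nothing.
It fails at once if a bystander is pushed more than 30 mm from its place (distance of any of calculator, timer, dropper_bottle, lotion_pot, spare_dish from where it was at the start of the episode above 0.03 m).
It fails at once if the dish comes out of the tray (distance between dish and tray_pocket above 0.02 m).
It also fails if it takes over 58 s, if anything falls off the work surface, if the arm or the gripper's body presses on something with over 40 N, if the wrist force passes 120 N, or if a joint passes its speed limit or range.

## Working session

There is one attempt and no reset: what is moved stays moved. The work goes in short steps, Python scripts to look and compute and a tool call to move; the robot and the scene stay as the last step left them, time stands still between calls to the robot, and variables do not carry over. Pictures are saved under pics/ and viewed, at most 10 in all, crops included, and the job is handed in when it is done.

Besides the shell and the picture viewer there is one more tool, called after "Request:" as name(argument=value, ...) on one line, values as JSON. arm_command: Moves the arm, as the interface text tells. Its arguments: {"type":"object","properties":{"gripper":{"type":"array"},"dp":{"type":"array"},"twist":{"type":"array"}},"required":["gripper","dp","twist"]}

```bash
mkdir -p pics; ls
python3 - <<'E'
from plant import *
import cv2,numpy as np
o=get_obs();print(o['time'],o['tool_pos'],o['tcp_rot'])
for n in("scene","top"):
    im=capture(n);cv2.imwrite(f"pics/{n}0.png",cv2.cvtColor(im,cv2.COLOR_RGB2BGR))
    print(get_calibration(n))
print(get_calibration("wrist"))
E
```

```text
pics
0.0 [ 235.69039087 -468.64844617  226.05052592] [-3.14003684e+00 -2.05106122e-04  4.65827487e-01]
{'mtx': array([[380.72502094,   0.        , 277.11436304],
       [  0.        , 380.72502094, 209.46380255],
       [  0.        ,   0.        ,   1.        ]]), 'position': array([ 158.36191855, -642.25858205,  909.59172219]), 'attitude': array([-2.34557863, -0.01156076, -0.47685837])}
{'mtx': array([[514.13693445,   0.        , 277.23443415],
       [  0.        , 514.13693445, 214.23323697],
       [  0.        ,   0.        ,   1.        ]]), 'position': array([ 314.64179452,  106.81918266, 1682.69833607]), 'attitude': array([-3.00013551e+00, -1.45629124e-04, -1.54415974e+00])}
{'mtx': array([[326.5380236 ,   0.        , 283.10914025],
       [  0.        , 326.5380236 , 206.8765386 ],
       [  0.        ,   0.        ,   1.        ]]), 'mount': array([[-1.81805973e-05, -9.50939702e-01, -3.09376279e-01,
         8.21675922e+01],
       [ 9.99999491e-01,  2.94841640e-04, -9.65029413e-04,
        -1.01137578e+00],
       [ 1.00890179e-03, -3.09376139e-01,  9.50939213e-01,
        -1.57129125e+02],
       [ 0.00000000e+00,  0.00000000e+00,  0.00000000e+00,
         1.00000000e+00]])}
```

View pics/scene0.png

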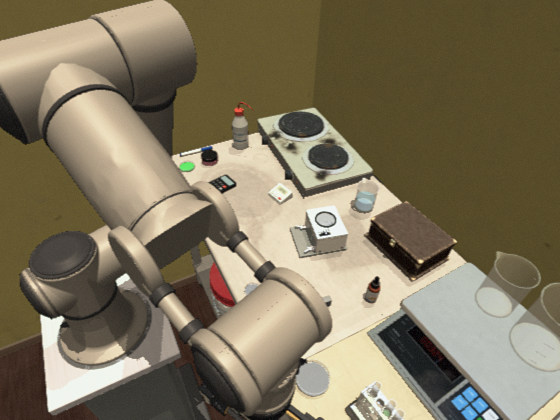

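View pics/top0.png

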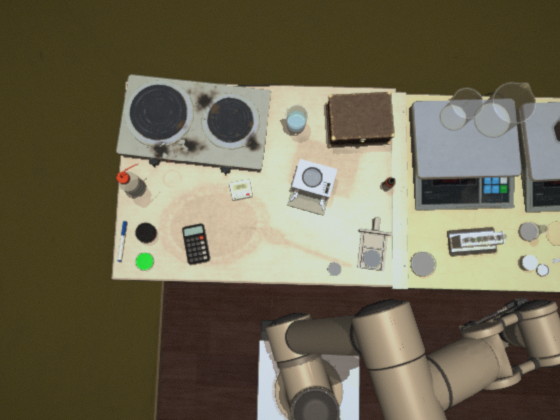

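The top view shows the tray at about (373,243), with its lug at the far end (377,222) and its dish at (372,258). The viewer is at (313,185) with its mouth towards the robot. Discs that could be taken for the dish are (334,269) small, (423,264) large, (145,261) the green spare and (372,258) in the tray. I choose (372,258) and check it in a close crop.

```bash
cat > h.py <<'E'
from plant import *
import cv2,numpy as np
from scipy.spatial.transform import Rotation as R
def ray(cam,px,z,obs=None):
    c=get_calibration(cam);K=c['mtx']
    if cam=="wrist":
        T=np.eye(4);T[:3,:3]=R.from_euler('xyz',obs['tcp_rot']).as_matrix();T[:3,3]=obs['tool_pos']
        T=T@c['mount'];A=T[:3,:3];p=T[:3,3]
    else: A=R.from_euler('xyz',c['attitude']).as_matrix();p=c['position']
    px=np.atleast_2d(px).astype(float)
    d=np.c_[(px-K[:2,2])/K[0,0],np.ones(len(px))]@A.T
    return p+d*((z-p[2])/d[:,2])[:,None]
def proj(cam,P,obs=None):
    c=get_calibration(cam);K=c['mtx']
    if cam=="wrist":
        T=np.eye(4);T[:3,:3]=R.from_euler('xyz',obs['tcp_rot']).as_matrix();T[:3,3]=obs['tool_pos']
        T=T@c['mount'];A=T[:3,:3];p=T[:3,3]
    else: A=R.from_euler('xyz',c['attitude']).as_matrix();p=c['position']
    q=(np.atleast_2d(P)-p)@A@K.T
    return q[:,:2]/q[:,2:]
E
python3 - <<'E'
from h import *
im=cv2.imread("pics/top0.png")
a=cv2.resize(im[150:290,280:430],None,fx=5,fy=4.28*5/5,interpolation=cv2.INTER_CUBIC)
a=cv2.resize(im[150:290,280:420],(600,600),interpolation=cv2.INTER_CUBIC)
cv2.imwrite("pics/c1.png",a)
print(ray("top",[[375,219],[372,258],[313,178],[334,269]],10).round(1))
E
```

```text
[[ 545.5 -208.3   10. ]
 [ 417.5 -198.5   10. ]
 [ 677.4   -2.5   10. ]
 [ 378.7  -75.5   10. ]]
```

View pics/c1.png

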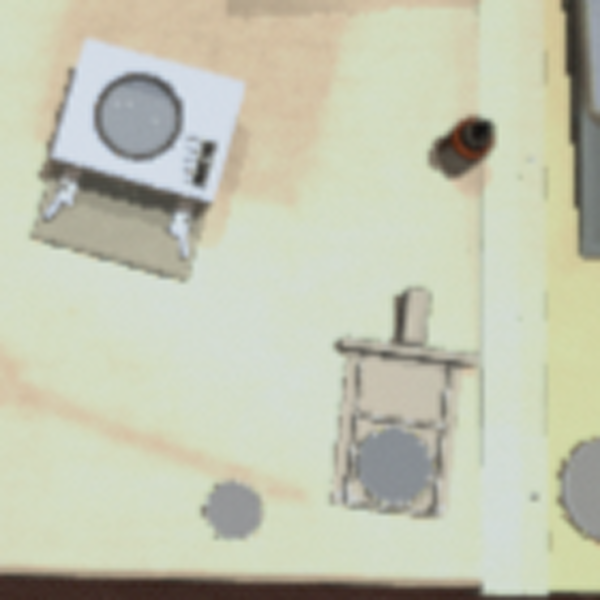

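The crop confirms the choice. The dish at crop (393,465) sits in the tray's pocket, and the decoy at (233,510) is smaller. The hood corners are (87,38), (245,82), (210,205) and (52,160). The apron front runs from (30,238) to (188,282), and the dial is at (203,165).

Run:
```python
from h import *
f=lambda p:np.array(p)/(600/140)+[280,150]-0.38
hood=ray("top",f([[87,38],[245,82],[210,205],[52,160]]),78)[:,:2]
apr=ray("top",f([[30,238],[188,282]]),10)[:,:2]
print("hood",hood.round(1),"\napr",apr.round(1))
# fit viewer
M=np.array([[84,62],[84,-62],[-10,-62],[-10,62],[-60,62],[-60,-62]]);W=np.r_[hood,apr]
def fit(M,W):
    a=M-M.mean(0);b=W-W.mean(0);t=np.arctan2((a[:,0]*b[:,1]-a[:,1]*b[:,0]).sum(),(a*b).sum())
    r=np.array([[np.cos(t),-np.sin(t)],[np.sin(t),np.cos(t)]]);o=W.mean(0)-r@M.mean(0)
    return o,t,(W-(M@r.T+o))
o,t,e=fit(M,W);print("viewer",o.round(1),t,e.round(1).tolist())
nz=ray("top",f([[333,505],[438,518]]),4)[:,:2]; fa=ray("top",f([[338,345],[480,358]]),24)[:,:2]
lg=ray("top",f([[418,290]]),34)[:,:2];d=ray("top",f([[393,465]]),17)[:,:2]
o,t,e=fit(np.array([[59,-44],[59,44],[-63,-52],[-63,52],[-110,0],[23,0]]),np.r_[nz,fa,lg,d])
print("tray",o.round(1),t,e.round(1).tolist())
c=o+np.array([np.cos(t),np.sin(t)])*-91;print("grip",c)
```

```text
hood [[725.3  44.9]
 [694.8 -73.5]
 [601.1 -48.6]
 [631.8  68.9]] 
apr [[583.8  82.8]
 [552.9 -39.1]]
viewer [627.1   7.1] -0.2514453467366068 [[1.4, -1.4], [1.8, 0.4], [-0.9, 1.9], [-1.0, -0.7], [-0.6, 0.8], [-0.7, -1.0]]
tray [ 439.8 -198.4] 3.0356832722008975 [[0.1, -3.5], [1.7, 4.5], [-2.2, 1.3], [1.8, -2.7], [-1.2, -0.6], [-0.3, 1.0]]
grip [ 530.27902175 -208.05354126]
```

```bash
cat >> h.py <<'E'
def plan(x,y,z,yaw,n=None,start=None):
    """rows in arm units from the measured (or given x,y,z,yaw) pose to the target, moving evenly"""
    if start is None:
        o=get_obs();s=np.r_[o['tool_pos'],o['tcp_rot'][2]];print("t",round(o['time'],2),"now",s.round(3).tolist(),"F",np.round(o['contact_force'],1).tolist(),"w",round(float(o['grip_width']),1),"q6",round(o['joint_positions'][5],2))
    else: s=np.array(start,float)
    dy=(yaw-s[3]+np.pi)%(2*np.pi)-np.pi if n is None or n>0 else yaw-s[3]
    d=np.array([x,y,z])-s[:3]
    N=max(n or 1,int(np.ceil(np.linalg.norm(d)/24.9)),int(np.ceil(abs(dy)/np.radians(4.99))));yw=s[3]
    rows=[]
    for i in range(N):
        c,q=np.cos(yw),np.sin(yw);v=d/N
        rows.append([round((c*v[0]+q*v[1])/25,2),round((q*v[0]-c*v[1])/25,2),round(-v[2]/25,2)]);yw+=dy/N
    print(N,"rows; twist each",round(-np.degrees(dy/N)/5,3));print(str(rows).replace(' ',''))
    return [x,y,z,s[3]+dy]
E
python3 -c "
from h import *
plan(530,-208,190,-0.106,n=20)"
```

```text
t 0.1 now [235.7, -468.704, 226.115, 0.466] F [0.1, 0.0, 0.5] w 91.7 q6 -0.15
20 rows; twist each 0.328
[[np.float64(0.76),np.float64(-0.2),np.float64(0.07)],[np.float64(0.75),np.float64(-0.22),np.float64(0.07)],[np.float64(0.75),np.float64(-0.24),np.float64(0.07)],[np.float64(0.74),np.float64(-0.27),np.float64(0.07)],[np.float64(0.73),np.float64(-0.29),np.float64(0.07)],[np.float64(0.72),np.float64(-0.31),np.float64(0.07)],[np.float64(0.71),np.float64(-0.33),np.float64(0.07)],[np.float64(0.7),np.float64(-0.35),np.float64(0.07)],[np.float64(0.69),np.float64(-0.37),np.float64(0.07)],[np.float64(0.68),np.float64(-0.39),np.float64(0.07)],[np.float64(0.67),np.float64(-0.41),np.float64(0.07)],[np.float64(0.66),np.float64(-0.43),np.float64(0.07)],[np.float64(0.65),np.float64(-0.45),np.float64(0.07)],[np.float64(0.64),np.float64(-0.46),np.float64(0.07)],[np.float64(0.62),np.float64(-0.48),np.float64(0.07)],[np.float64(0.61),np.float64(-0.5),np.float64(0.07)],[np.float64(0.59),np.float64(-0.52),np.float64(0.07)],[np.float64(0.58),np.float64(-0.53),np.float64(0.07)],[np.float64(0.56),np.float64(-0.55),np.float64(0.07)],[np.float64(0.55),np.float64(-0.57),np.float64(0.07)]]
```

Request:
arm_command(gripper=[60,60,60,60,60], dp=[[0.76,-0.2,0.07],[0.75,-0.22,0.07],[0.75,-0.24,0.07],[0.74,-0.27,0.07],[0.73,-0.29,0.07]], twist=[0.33,0.33,0.33,0.33,0.33])

```text
time: 0.72
tool_pos: [309.7, -403.3, 217.5]
tcp_rot: [-3.141, 0.0, 0.321]
contact_force: [0.6, -0.5, -0.5]
grip_width: 59.8
finger_force: 0.0
```

Request:
arm_command(gripper=[60,60,60,60,60], dp=[[0.72,-0.31,0.07],[0.71,-0.33,0.07],[0.7,-0.35,0.07],[0.69,-0.37,0.07],[0.68,-0.39,0.07]], twist=[0.33,0.33,0.33,0.33,0.33])

```text
time: 1.35
tool_pos: [382.8, -338.2, 208.8]
tcp_rot: [-3.141, 0.0, 0.177]
contact_force: [-0.1, -0.8, -0.7]
grip_width: 60.0
finger_force: 0.0
```

Request:
arm_command(gripper=[60,60,60,60,60], dp=[[0.67,-0.41,0.07],[0.66,-0.43,0.07],[0.65,-0.45,0.07],[0.64,-0.46,0.07],[0.62,-0.48,0.07]], twist=[0.33,0.33,0.33,0.33,0.33])

```text
time: 1.98
tool_pos: [456.5, -273.1, 200.0]
tcp_rot: [-3.141, 0.001, 0.033]
contact_force: [0.2, -1.1, 0.7]
grip_width: 59.8
finger_force: 0.0
```

Request:
arm_command(gripper=[60,60,60,60,60], dp=[[0.61,-0.5,0.07],[0.59,-0.52,0.07],[0.58,-0.53,0.07],[0.56,-0.55,0.07],[0.55,-0.57,0.07]], twist=[0.33,0.33,0.33,0.33,0.33])

```text
time: 2.6
tool_pos: [530.4, -208.1, 191.2]
tcp_rot: [-3.141, 0.001, -0.111]
contact_force: [-0.3, 0.1, -0.1]
grip_width: 60.2
finger_force: 0.0
```

Run:
```python
from h import *
o=get_obs();im=capture("wrist");print(o['time'],o['tool_pos'],o['tcp_rot'])
import pickle;pickle.dump(o,open("o1.pkl","wb"))
cv2.imwrite("pics/w1.png",im[:,:,::-1])
```

```text
2.6 [ 530.3740736  -208.12424462  191.21047539] [-3.14127958e+00  8.76900889e-04 -1.11082962e-01]
```

View pics/w1.png

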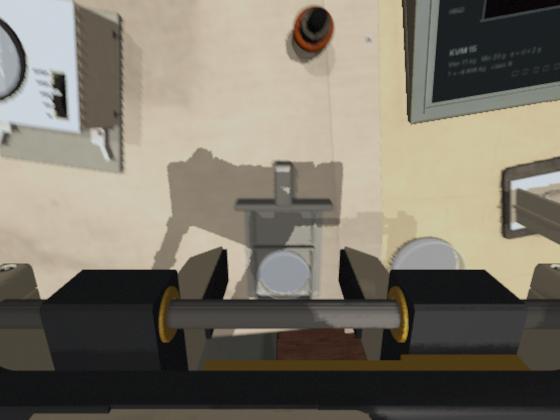

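The wrist view shows the lug upright at (283,161–200), the fascia top from (235,205) to (333,206), and the dish at (284,271). Nothing is near the lug.

Run:
```python
from h import *
import pickle;o=pickle.load(open("o1.pkl","rb"))
L=ray("wrist",[[275,163],[292.5,163]],34,o);F=ray("wrist",[[236,203.5],[332.5,204.5]],24,o);D=ray("wrist",[[284,271]],15,o)
print(L.round(1),F.round(1),D.round(1))
d=F[0]-F[1];print("width",np.linalg.norm(d),"yaw",np.arctan2(d[1],d[0])+np.pi/2)
u=L[:,:].mean(0)-D[0];print("yaw2",np.arctan2(u[1],u[0]),np.linalg.norm(u))
a=u/np.linalg.norm(u);print("grip",(L.mean(0)-a*19).round(1))
```

```text
[[ 555.2 -203.    34. ]
 [ 553.4 -219.9   34. ]] [[ 515.7 -157.1   24. ]
 [ 503.5 -256.9   24. ]] [[ 426.7 -197.6   15. ]]
width 100.53263686590887 yaw 3.01983701253105
yaw2 -0.10808172124295877 129.77743363025942
grip [ 535.6 -209.4   31.2]
```

```bash
sed -i 's/str(rows)/str([[float(v) for v in r] for r in rows])/' h.py; python3 -c "
from h import *
plan(535,-209.2,6,-0.11,n=10)"
```

```text
t 2.65 now [531.714, -206.562, 190.933, -0.111] F [0.3, 1.3, -0.1] w 60.2 q6 1.18
10 rows; twist each -0.001
[[0.01,0.01,0.74],[0.01,0.01,0.74],[0.01,0.01,0.74],[0.01,0.01,0.74],[0.01,0.01,0.74],[0.01,0.01,0.74],[0.01,0.01,0.74],[0.01,0.01,0.74],[0.01,0.01,0.74],[0.01,0.01,0.74]]
```

Request:
arm_command(gripper=[60,60,60,60,60], dp=[[0.02,0.01,0.74],[0.02,0.01,0.74],[0.02,0.01,0.74],[0.02,0.01,0.74],[0.02,0.01,0.74]], twist=[0,0,0,0,0])

```text
time: 3.28
tool_pos: [532.0, -210.4, 98.4]
tcp_rot: [-3.141, 0.001, -0.11]
contact_force: [0.2, 0.4, -0.4]
grip_width: 60.3
finger_force: 0.0
```

Request:
arm_command(gripper=[60,60,60,60,60], dp=[[0.02,0.01,0.74],[0.02,0.01,0.74],[0.02,0.01,0.74],[0.02,0.01,0.74],[0.02,0.01,0.72]], twist=[0,0,0,0,0])

```text
time: 3.9
tool_pos: [534.4, -212.0, 6.3]
tcp_rot: [-3.142, 0.0, -0.11]
contact_force: [-0.7, 0.3, 1.2]
grip_width: 60.2
finger_force: 0.0
```

Request:
arm_command(gripper=[45,30,22,10,10], dp=[[0,0,0],[0,0,0],[0,0,0],[0,0,0],[0,0,0]], twist=[0,0,0,0,0])

```text
time: 4.53
tool_pos: [535.1, -211.7, 7.7]
tcp_rot: [3.141, -0.001, -0.11]
contact_force: [-0.7, 0.6, 3.1]
grip_width: 17.9
finger_force: 29.9
```

Request:
arm_command(gripper=[10,10,10,10,10], dp=[[0,0,-0.15],[0,0,-0.25],[0,0,-0.3],[0,0,-0.3],[0,0,-0.1]], twist=[0,0,0,0,0])

```text
time: 5.15
tool_pos: [535.2, -211.9, 35.5]
tcp_rot: [3.141, -0.001, -0.11]
contact_force: [0.3, 0.2, -2.0]
grip_width: 17.9
finger_force: 29.9
```

Run:
```python
from h import *
o=get_obs();im=capture("wrist");print(o['time'],o['tool_pos'],o['tcp_rot'],o['contact_force'],o['moment'])
cv2.imwrite("pics/w2.png",im[:,:,::-1])
```

```text
5.15 [ 535.17207275 -211.93761894   35.53545882] [ 3.14104533e+00 -1.14483104e-03 -1.10149960e-01] [ 0.31062475  0.19980707 -1.98810231] [ 0.05567499 -0.14183094  0.03878132]
```

View pics/w2.png

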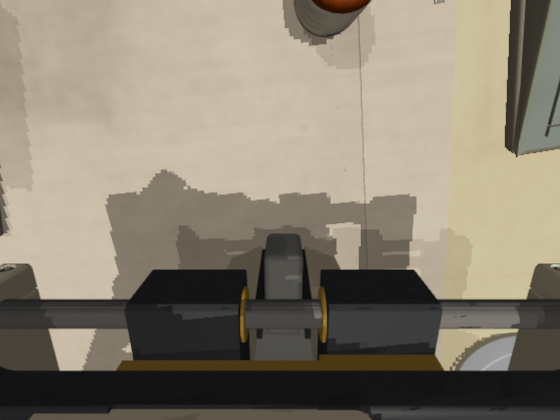

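The tray is fully held: the wrist shows −2 N, which is its full weight, and there is no droop. It is 28 mm clear of the table. Next I swing it round.

```bash
python3 -c "
from h import *
plan(409,63,36,2.89,n=38)"
```

```text
t 5.2 now [535.16, -211.911, 35.54, -0.11] F [-0.5, -0.1, -2.8] w 17.9 q6 1.17
38 rows; twist each -0.905
[[-0.16,-0.27,-0.0],[-0.14,-0.29,-0.0],[-0.12,-0.3,-0.0],[-0.1,-0.3,-0.0],[-0.07,-0.31,-0.0],[-0.05,-0.32,-0.0],[-0.02,-0.32,-0.0],[0.0,-0.32,-0.0],[0.03,-0.32,-0.0],[0.05,-0.31,-0.0],[0.08,-0.31,-0.0],[0.1,-0.3,-0.0],[0.13,-0.29,-0.0],[0.15,-0.28,-0.0],[0.17,-0.27,-0.0],[0.19,-0.25,-0.0],[0.21,-0.24,-0.0],[0.23,-0.22,-0.0],[0.25,-0.2,-0.0],[0.26,-0.18,-0.0],[0.27,-0.16,-0.0],[0.29,-0.14,-0.0],[0.3,-0.12,-0.0],[0.3,-0.09,-0.0],[0.31,-0.07,-0.0],[0.32,-0.04,-0.0],[0.32,-0.02,-0.0],[0.32,0.01,-0.0],[0.32,0.03,-0.0],[0.31,0.06,-0.0],[0.31,0.08,-0.0],[0.3,0.11,-0.0],[0.29,0.13,-0.0],[0.28,0.15,-0.0],[0.27,0.17,-0.0],[0.25,0.19,-0.0],[0.24,0.21,-0.0],[0.22,0.23,-0.0]]
```

Request:
arm_command(gripper=[10,10,10,10,10], dp=[[-0.1,-0.15,0],[-0.14,-0.29,0],[-0.12,-0.3,0],[-0.1,-0.3,0],[-0.07,-0.31,0]], twist=[-0.4,-0.9,-0.9,-0.9,-0.9])

```text
time: 5.82
tool_pos: [520.2, -177.5, 34.4]
tcp_rot: [-3.141, 0.001, 0.243]
contact_force: [0.7, -0.8, -2.9]
grip_width: 17.7
finger_force: 29.9
```

Request:
arm_command(gripper=[10,10,10,10,10], dp=[[-0.05,-0.32,0],[-0.02,-0.32,0],[0,-0.32,0],[0.03,-0.32,0],[0.05,-0.31,0]], twist=[-0.9,-0.9,-0.9,-0.9,-0.9])

```text
time: 6.45
tool_pos: [505.0, -140.5, 34.4]
tcp_rot: [-3.141, 0.0, 0.636]
contact_force: [-0.3, 0.5, -2.1]
grip_width: 17.9
finger_force: 29.9
```

Request:
arm_command(gripper=[10,10,10,10,10], dp=[[0.08,-0.31,0],[0.1,-0.3,0],[0.13,-0.29,0],[0.15,-0.28,0],[0.17,-0.27,0]], twist=[-0.9,-0.9,-0.9,-0.9,-0.9])

```text
time: 7.08
tool_pos: [490.3, -103.5, 34.4]
tcp_rot: [-3.141, 0.0, 1.028]
contact_force: [0.6, 0.2, -2.8]
grip_width: 18.2
finger_force: 29.9
```

Request:
arm_command(gripper=[10,10,10,10,10], dp=[[0.19,-0.25,0],[0.21,-0.24,0],[0.23,-0.22,0],[0.25,-0.2,0],[0.26,-0.18,0]], twist=[-0.9,-0.9,-0.9,-0.9,-0.9])

```text
time: 7.7
tool_pos: [475.7, -66.6, 34.5]
tcp_rot: [-3.141, -0.0, 1.421]
contact_force: [0.0, -0.5, -2.6]
grip_width: 17.8
finger_force: 29.9
```

Request:
arm_command(gripper=[10,10,10,10,10], dp=[[0.27,-0.16,0],[0.29,-0.14,0],[0.3,-0.12,0],[0.3,-0.09,0],[0.31,-0.07,0]], twist=[-0.9,-0.9,-0.9,-0.9,-0.9])

```text
time: 8.32
tool_pos: [461.0, -29.8, 34.5]
tcp_rot: [-3.141, -0.0, 1.814]
contact_force: [-0.2, 0.2, -1.9]
grip_width: 17.8
finger_force: 29.9
```

Request:
arm_command(gripper=[10,10,10,10,10], dp=[[0.32,-0.04,0],[0.32,-0.02,0],[0.32,0.01,0],[0.32,0.03,0],[0.31,0.06,0]], twist=[-0.9,-0.9,-0.9,-0.9,-0.9])

```text
time: 8.95
tool_pos: [446.4, 7.5, 34.5]
tcp_rot: [-3.141, -0.001, 2.206]
contact_force: [0.1, -0.2, -2.3]
grip_width: 17.9
finger_force: 29.9
```

```bash
python3 -c "
from h import *
plan(409,63,36,2.89,n=9)
cv2.imwrite('pics/t2.png',capture('top')[150:300,250:450,::-1].repeat(4,0).repeat(4,1))"
```

```text
t 8.95 now [446.407, 7.506, 34.499, 2.206] F [0.1, -0.2, -2.3] w 17.9 q6 -0.79
9 rows; twist each -0.87
[[0.3,0.01,-0.01],[0.3,0.04,-0.01],[0.29,0.06,-0.01],[0.29,0.08,-0.01],[0.28,0.1,-0.01],[0.27,0.12,-0.01],[0.26,0.14,-0.01],[0.25,0.16,-0.01],[0.24,0.18,-0.01]]
```

View pics/t2.png

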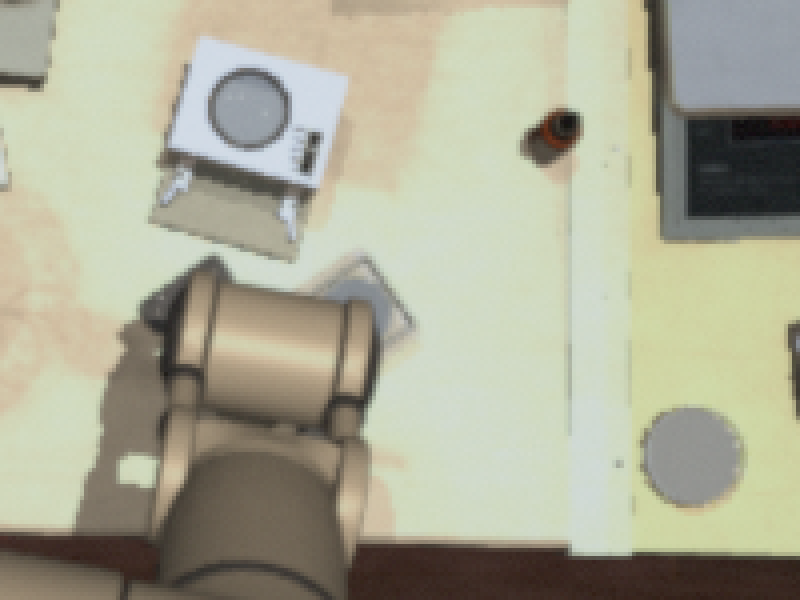

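The dish is still in the pocket, and the nose is at about (385,295) in this crop. I continue the swing.

Request:
arm_command(gripper=[10,10,10,10,10], dp=[[0.3,0.01,0],[0.3,0.04,0],[0.29,0.06,0],[0.29,0.08,0],[0.28,0.1,0]], twist=[-0.87,-0.87,-0.87,-0.87,-0.87])

```text
time: 9.62
tool_pos: [425.9, 38.4, 34.6]
tcp_rot: [-3.141, -0.001, 2.584]
contact_force: [0.6, -0.7, -2.4]
grip_width: 17.9
finger_force: 29.9
```

Request:
arm_command(gripper=[10,10,10,10,10], dp=[[0.27,0.12,0],[0.26,0.14,0],[0.25,0.16,0],[0.24,0.18,0],[0,0,0]], twist=[-0.87,-0.87,-0.87,-0.87,0])

```text
time: 10.25
tool_pos: [409.2, 63.0, 34.6]
tcp_rot: [-3.141, -0.001, 2.886]
contact_force: [-0.1, -0.8, -3.1]
grip_width: 18.1
finger_force: 29.9
```

Run:
```python
from h import *
o=get_obs();print(o['time'],o['tool_pos'],o['tcp_rot'][2],o['contact_force'])
a=capture('top')[130:280,250:450,::-1];b=capture('scene')[180:300,240:400,::-1]
a=cv2.resize(a,(800,600),interpolation=cv2.INTER_CUBIC);b=cv2.resize(b,(800,600),interpolation=cv2.INTER_CUBIC)
cv2.imwrite('pics/t3.png',a);cv2.imwrite('pics/s3.png',b)
```

```text
10.25 [409.22843117  62.99469506  34.59500997] 2.8856517152988648 [-0.07031337 -0.7671378  -3.09326407]
```

View pics/t3.png

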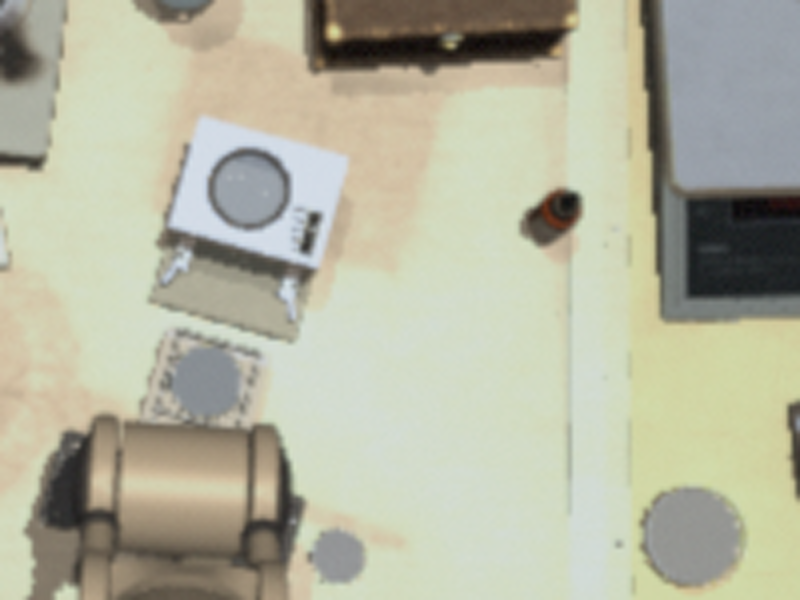

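The top crop shows the tray nose from (170,327) to (265,352), facing the apron front edge, which runs from (150,298) to (295,342). The rails flare at (165,285) and (292,315). The dish is in the pocket at (206,382).

Run:
```python
from h import *
f=lambda p:np.array(p)/4+[250,130]-0.375
nz=ray("top",f([[168,328],[266,352]]),31)[:,:2];d=ray("top",f([[206,382]]),42)[:,:2]
ap=ray("top",f([[150,299],[295,342]]),10)[:,:2];hd=ray("top",f([[204,116],[348,155],[315,270],[165,230]]),78)[:,:2]
t=-0.2514;c,s=np.cos(t),np.sin(t);o=np.array([627.1,7.1])
V=lambda p:((p-o)@np.array([[c,-s],[s,c]])).round(1).tolist()
print("nose",V(nz),"dish",V(d),"apron",V(ap),"hood",V(hd))
ob=get_obs();print("tcp",V(ob['tool_pos'][None,:2]),ob['tcp_rot'][2]-np.pi)
u=nz[0]-nz[1];print("nose yaw",np.arctan2(u[1],u[0])-np.pi/2)
```

```text
nose [[-80.1, 40.6], [-77.3, -41.1]] dish [[-115.6, -0.8]] apron [[-57.8, 61.7], [-59.6, -62.6]] hood [[85.9, 58.7], [86.7, -60.4], [-10.5, -59.4], [-12.1, 63.6]]
tcp [[-224.2, -0.2]] -0.2573614761184708
nose yaw -0.21623946795348958
```

Request:
arm_command(gripper=[10,10,10,10,10], dp=[[0,0,0.2],[0,0,0.25],[0,0,0.15],[-0.2,0,0],[-0.3,0,0]], twist=[-0.05,0,0,0,0])

```text
time: 10.98
tool_pos: [422.5, 59.6, 19.7]
tcp_rot: [-3.142, 0.0, 2.89]
contact_force: [-0.2, 0.6, -2.8]
grip_width: 17.8
finger_force: 29.9
```

Request:
arm_command(gripper=[10,10,10,10,10], dp=[[-0.3,0,0],[-0.3,0,0],[-0.3,0,0],[-0.3,0,0],[-0.3,0,0]], twist=[0,0,0,0,0])

```text
time: 11.6
tool_pos: [458.7, 50.2, 19.7]
tcp_rot: [-3.142, 0.0, 2.89]
contact_force: [0.2, -0.3, -1.9]
grip_width: 17.9
finger_force: 29.9
```

```bash
cat > st.py <<'E'
from h import *
t=-0.2514;c,s=np.cos(t),np.sin(t)
o=get_obs();p=(o['tool_pos'][:2]-[627.1,7.1])@np.array([[c,-s],[s,c]])
print(o['time'],"tcp viewer",p.round(1),o['tool_pos'][2].round(1),"yaw",o['tcp_rot'][2]-np.pi,"F",o['contact_force'].round(1),o['moment'].round(2))
E
python3 st.py
```

```text
11.6 tcp viewer [-1.738e+02 -1.000e-01] 19.7 yaw -0.2515753914443266 F [ 0.2 -0.3 -1.9] [ 0.12 -0.04 -0.03]
```

Request:
arm_command(gripper=[10,10,10,10,10], dp=[[-0.2,0,0.04],[-0.3,0,0],[-0.3,0,0],[-0.3,0,0],[-0.3,0,0]], twist=[0,0,0,0,0])

```text
time: 12.22
tool_pos: [492.6, 41.5, 18.7]
tcp_rot: [-3.142, 0.0, 2.89]
contact_force: [0.3, -0.8, -2.6]
grip_width: 18.0
finger_force: 29.9
```

Request:
arm_command(gripper=[10,10,10,10,10], dp=[[-0.3,0,0],[-0.3,0,0],[-0.3,0,0],[-0.3,0,0],[-0.2,0,0]], twist=[0,0,0,0,0])

```text
time: 12.85
tool_pos: [526.6, 32.8, 18.7]
tcp_rot: [-3.142, 0.0, 2.89]
contact_force: [-0.9, 0.2, -2.9]
grip_width: 17.7
finger_force: 29.9
```

```bash
python3 st.py
```

```text
12.85 tcp viewer [-1.038e+02 -1.000e-01] 18.7 yaw -0.2516130076052976 F [-0.9  0.2 -2.9] [0.09 0.01 0.02]
```

Request:
arm_command(gripper=[10,10,10,10,10], dp=[[-0.2,0,0.02],[-0.2,0,0.02],[-0.2,0,0.02],[-0.15,0,0],[-0.1,0,0]], twist=[0,0,0,0,0])

```text
time: 13.48
tool_pos: [546.3, 27.8, 17.6]
tcp_rot: [-3.141, -0.001, 2.89]
contact_force: [-5.8, 1.1, 8.2]
grip_width: 17.6
finger_force: 29.9
```

Request:
arm_command(gripper=[10,10,10,10,10], dp=[[-0.08,0,0],[-0.06,0,0],[0,0,0],[0,0,0],[0,0,0]], twist=[0,0,0,0,0])

```text
time: 14.1
tool_pos: [549.9, 26.9, 17.7]
tcp_rot: [-3.142, -0.0, 2.89]
contact_force: [-4.2, 0.9, 6.2]
grip_width: 17.5
finger_force: 29.9
```

```bash
python3 st.py
```

```text
14.1 tcp viewer [-79.7  -0.1] 17.7 yaw -0.25139426193479864 F [-4.2  0.9  6.2] [ 0.23  0.52 -0.02]
```

Request:
arm_command(gripper=[10,10,10,10,10], dp=[[-0.05,0,0],[-0.04,0,0],[0,0,0],[0,0,0],[0,0,0]], twist=[0,0,0,0,0])

```text
time: 14.72
tool_pos: [551.9, 26.4, 17.7]
tcp_rot: [-3.142, -0.001, 2.89]
contact_force: [-3.9, 2.4, 5.6]
grip_width: 17.5
finger_force: 29.9
```

Request:
arm_command(gripper=[10,10,10,10,10], dp=[[-0.05,0,0],[-0.04,0,0],[0,0,0],[0,0,0],[0,0,0]], twist=[0,0,0,0,0])

```text
time: 15.35
tool_pos: [554.1, 25.8, 17.7]
tcp_rot: [-3.142, -0.0, 2.89]
contact_force: [-4.7, 1.0, 6.4]
grip_width: 17.9
finger_force: 29.9
```

Request:
arm_command(gripper=[10,10,10,10,10], dp=[[-0.05,0,0],[-0.04,0,0],[0,0,0],[0,0,0],[0,0,0]], twist=[0,0,0,0,0])

```text
time: 15.98
tool_pos: [555.2, 25.5, 17.7]
tcp_rot: [-3.141, -0.003, 2.89]
contact_force: [-7.5, 1.3, 9.8]
grip_width: 18.0
finger_force: 29.9
```

```bash
python3 st.py
```

```text
15.975 tcp viewer [-74.2  -0.1] 17.7 yaw -0.25142115538419896 F [-7.5  1.3  9.8] [ 0.4   1.06 -0.04]
```

Request:
arm_command(gripper=[10,10,10,10,10], dp=[[-0.06,0,0],[-0.06,0,0],[0,0,0],[0,0,0],[0,0,0]], twist=[0,0,0,0,0])

```text
time: 16.6
tool_pos: [555.3, 25.4, 17.6]
tcp_rot: [-3.141, -0.009, 2.89]
contact_force: [-17.0, 3.4, 16.9]
grip_width: 18.1
finger_force: 30.0
```

The tray is home: it resists 17 N without moving. I release it, lift, and go above the dial with the fingers closed.

Request:
arm_command(gripper=[30,45,45,45,45], dp=[[0,0,0],[0,0,0],[0.05,0,0],[0.05,0,0],[0,0,-0.2]], twist=[0,0,0,0,0])

```text
time: 17.23
tool_pos: [556.7, 25.0, 22.0]
tcp_rot: [-3.141, -0.001, 2.89]
contact_force: [0.5, -0.1, 0.2]
grip_width: 44.6
finger_force: 0.0
```

Request:
arm_command(gripper=[45,45,45,45,45], dp=[[0,0,-0.7],[0,0,-1],[0,0,-1],[0,0,-1],[0,0,-1]], twist=[0,0,0,0,0])

```text
time: 17.85
tool_pos: [557.1, 24.9, 140.9]
tcp_rot: [3.142, 0.001, 2.89]
contact_force: [0.1, -0.6, 0.7]
grip_width: 45.1
finger_force: 0.0
```

```bash
python3 st.py; python3 -c "
from h import *
plan(630.7,-43.4,160,2.8902,n=5)"
```

```text
17.85 tcp viewer [-72.3  -0.1] 140.9 yaw -0.25154947625221835 F [ 0.1 -0.6  0.7] [ 0.1  -0.16  0.01]
t 17.85 now [557.058, 24.946, 140.925, 2.89] F [0.1, -0.6, 0.7] w 45.1 q6 -1.41
5 rows; twist each -0.0
[[-0.71,-0.38,-0.15],[-0.71,-0.38,-0.15],[-0.71,-0.38,-0.15],[-0.71,-0.38,-0.15],[-0.71,-0.38,-0.15]]
```

Request:
arm_command(gripper=[45,45,45,45,45], dp=[[-0.71,-0.38,-0.15],[-0.71,-0.38,-0.15],[-0.71,-0.38,-0.15],[-0.71,-0.38,-0.15],[-0.71,-0.38,-0.15]], twist=[0,0,0,0,0])

```text
time: 18.48
tool_pos: [631.6, -43.6, 158.9]
tcp_rot: [-3.142, 0.0, 2.89]
contact_force: [0.5, -0.5, -0.3]
grip_width: 45.1
finger_force: 0.0
```

```bash
python3 st.py
python3 - <<'E'
from h import *
import pickle
o=get_obs();im=capture("wrist");pickle.dump(o,open("o4.pkl","wb"))
cv2.imwrite("pics/w4f.png",im[:,:,::-1])
print(proj("wrist",[[630.7,-43.4,84],o['tool_pos']],o))
cv2.imwrite("pics/w4.png",cv2.resize(im[100:320,160:440,::-1],(764,600),interpolation=cv2.INTER_CUBIC))
E
```

```text
18.475 tcp viewer [ 17. -48.] 158.9 yaw -0.25153321604377066 F [ 0.5 -0.5 -0.3] [ 0.1  -0.15 -0.02]
[[283.66066349 219.7812738 ]
 [283.96705566 269.42869472]]
```

View pics/w4.png

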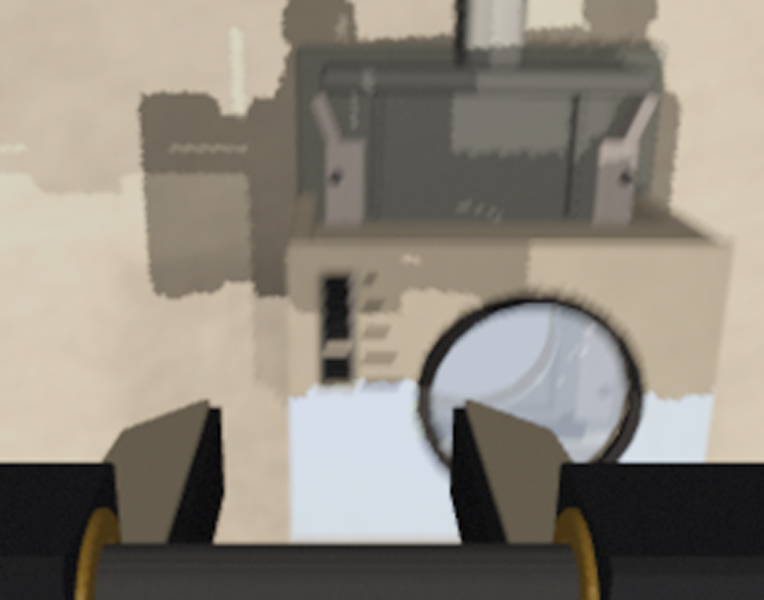

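The dial is at crop (336,325), which is full-frame (283,219). My prediction was (283.7,219.8). The white rib is at crop (336,350), and the tray sits in the rails with its fascia in front of the mouth.

Request:
arm_command(gripper=[20,0,0,0,0], dp=[[0.08,0,0.4],[0.1,0,0.5],[0.1,0,0.6],[0.1,0,0.6],[0,0,0.4]], twist=[0,0,0,0,0])

```text
time: 19.15
tool_pos: [621.2, -40.4, 94.5]
tcp_rot: [-3.141, -0.002, 2.89]
contact_force: [0.8, -0.1, 0.1]
grip_width: 1.6
finger_force: 0.0
```

Request:
arm_command(gripper=[0,0,0,0,0], dp=[[0,0,0.2],[0,0,0.1],[0,0,0.08],[0,0,0.04],[0,0,0]], twist=[0,0,0,0,0])

```text
time: 19.77
tool_pos: [622.1, -40.8, 85.6]
tcp_rot: [-3.142, 0.0, 2.89]
contact_force: [-0.6, -0.6, 0.1]
grip_width: 0.4
finger_force: 0.0
```

```bash
python3 st.py
```

```text
19.775 tcp viewer [  7.1 -47.7] 85.6 yaw -0.2515552018276743 F [-0.6 -0.6  0.1] [ 0.08 -0.2  -0.03]
```

Request:
arm_command(gripper=[0,0,0,0,0], dp=[[0,0,0.04],[0,0,0.04],[0,0,0.02],[0,0,0],[0,0,0]], twist=[0,0,0,0,0])

```text
time: 20.4
tool_pos: [622.0, -40.8, 83.1]
tcp_rot: [-3.142, 0.0, 2.89]
contact_force: [-0.8, -0.4, 2.0]
grip_width: 0.5
finger_force: 0.9
```

Request:
arm_command(gripper=[0,0,0,0,0], dp=[[0,0,0.03],[-0.12,0,0.01],[-0.2,0,0],[-0.2,0,0],[0,0,0]], twist=[0,0,0,0,0])

```text
time: 21.02
tool_pos: [636.3, -44.4, 83.6]
tcp_rot: [3.141, 0.004, 2.89]
contact_force: [1.5, 0.3, 7.5]
grip_width: 0.5
finger_force: 4.1
```

Request:
arm_command(gripper=[0,0,0,0,0], dp=[[-0.2,0,0],[-0.15,0,0],[0,0,0],[0,0,-0.3],[0,0,-0.1]], twist=[0,0,0,0,0])

```text
time: 21.65
tool_pos: [643.1, -46.1, 92.3]
tcp_rot: [-3.142, 0.0, 2.89]
contact_force: [-0.6, 0.5, 0.4]
grip_width: 0.2
finger_force: 0.0
```

```bash
python3 st.py
```

```text
21.65 tcp viewer [ 28.7 -47.6] 92.3 yaw -0.25148959069435284 F [-0.6  0.5  0.4] [ 0.09 -0.12 -0.  ]
```

Request:
arm_command(gripper=[0,0,0,0,0], dp=[[0.43,0,0],[0.43,0,0],[0,0,0.2],[0,0,0.2],[0,0,0]], twist=[0,0,0,0,0])

```text
time: 22.28
tool_pos: [622.3, -41.0, 82.3]
tcp_rot: [-3.141, 0.0, 2.89]
contact_force: [-2.5, -0.4, 5.4]
grip_width: 0.0
finger_force: 5.6
```

Request:
arm_command(gripper=[0,0,0,0,0], dp=[[-0.2,0,0],[-0.22,0,0],[-0.22,0,0],[-0.22,0,0],[0,0,0]], twist=[0,0,0,0,0])

```text
time: 22.9
tool_pos: [641.1, -45.7, 83.3]
tcp_rot: [-3.141, -0.004, 2.89]
contact_force: [-11.0, 2.9, 16.6]
grip_width: 0.2
finger_force: 7.9
```

Request:
arm_command(gripper=[0,0,0,0,0], dp=[[0,0,-0.2],[0,0,-0.2],[0.43,0,0],[0.43,0,0],[0,0,0.2]], twist=[0,0,0,0,0])

```text
time: 23.52
tool_pos: [621.4, -40.5, 87.0]
tcp_rot: [-3.142, -0.0, 2.89]
contact_force: [-0.4, -0.6, -0.6]
grip_width: 0.7
finger_force: 0.0
```

Request:
arm_command(gripper=[0,0,0,0,0], dp=[[0,0,0.2],[-0.2,0,0],[-0.22,0,0],[-0.22,0,0],[-0.22,0,0]], twist=[0,0,0,0,0])

```text
time: 24.15
tool_pos: [636.2, -44.0, 83.1]
tcp_rot: [-3.141, -0.016, 2.891]
contact_force: [-22.7, 5.2, 23.5]
grip_width: 0.7
finger_force: 11.3
```

```bash
python3 st.py
```

```text
24.15 tcp viewer [ 21.5 -47.2] 83.1 yaw -0.2504621562872278 F [-22.7   5.2  23.5] [ 1.1   4.02 -0.03]
```

A strong drag force of 23 N means the dial is at its stop. I lift off and check.

Request:
arm_command(gripper=[0,0,0,0,0], dp=[[0,0,-0.2],[0,0,-0.6],[0,0,-0.9],[0,0,-0.9],[0,0,-0.5]], twist=[0,0,0,0,0])

```text
time: 24.78
tool_pos: [644.0, -46.5, 161.2]
tcp_rot: [3.142, 0.003, 2.89]
contact_force: [-0.4, -0.5, 0.7]
grip_width: 0.4
finger_force: 0.0
```

```bash
python3 st.py
python3 - <<'E'
from h import *
o=get_obs();im=capture("wrist")
print(proj("wrist",[[630.7,-43.4,84]],o))
a=cv2.resize(im[60:310,160:440,::-1],(672,600),interpolation=cv2.INTER_CUBIC)
cv2.imwrite("pics/w5.png",a)
E
```

```text
24.775 tcp viewer [ 29.7 -47.7] 161.2 yaw -0.2517077545711697 F [-0.4 -0.5  0.7] [ 0.05 -0.14 -0.  ]
[[283.26269796 202.64472674]]
```

View pics/w5.png

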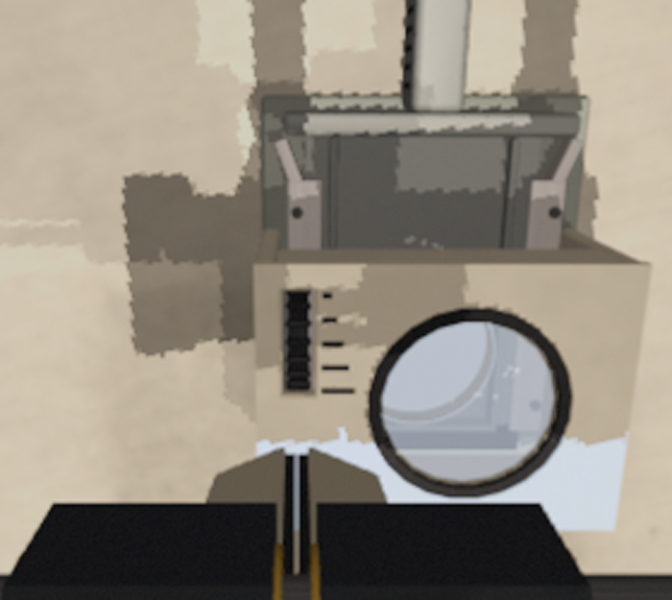

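The white rib has gone under at the far end of the slot, and the rail tips at (280,140) and (578,140) are right at the fascia. The tray was home at 17 N, the dial took no further stroke, and the robot is touching nothing.

```bash
python3 -c "
from plant import *
print(close_job())"
```

```text
the job is handed in; nothing more can be done
None
```

I turned the tray end for end, slid it into the rails against the stop and rolled the dial up to its end stop, then handed the job in at about 25 s; no verdict came back. I judged both ends by contact force, and I did not see the dish again directly once the tray was under the hood.

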